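# Press the contact plungers in order and book the batch

### The arm

A 6-joint arm with a two-finger parallel gripper is mounted at the origin on the work surface. World frame = base frame: x ahead of the robot, y to its left, z up, the work surface at z = 0. Lengths are in m, angles in rad, forces in N, time in s.
With the tool pointing down it reaches from about 0.425 to 0.925 m from the base axis. Payload 12.5 kg.
Tool frame: the origin (TCP) lies at the very end of the fingers, on their centre line; the grasp point (between the pads) lies 19 mm behind it; z points along the fingers, y is the line along which they close (so a half turn about z gives the same grasp; the last joint's range is limited). The gripper opens to 85 mm and grips with 20 to 120 N. Pads are 22 mm wide; open, the fingers measure 114 mm over their backs; the gripper's body (76 mm by 85 mm) begins 54 mm behind the grasp point. The pads swing forward as they close: fully open they stand 13 mm farther back than shut.
Start: joints at [1.188, 0.491, 1.559, -0, 1.092, -0.106], TCP at [0.171, 0.601, 0.231] pointing down, gripper open.
Joint ranges: [-3.1, 3.1], [-0.84, 2.19], [0.05, 2.79], [-1.13, 4.28], [0.06, 2.93], [-2.69, 2.69]. Speed limits (rad/s): [2.22, 2.22, 2.79, 3.14, 3.14, 3.14].

### API

Orientations are given as a 3x3 rotation matrix whose columns are the frame's x, y, z axes.
In Python, from plant import ctrl, get_image, workorder gives the robot as it stands.
- The arm moves only by the tool step_arm, never from a script. Its argument "moves" is a list of rows, each a list of 2 entries, a list of its own where there are three numbers: the shift along the tool's x, y, z as a fraction of full scale, then the turn about the tool's z as a fraction of full scale. A call has exactly 8 rows; each row shifts and turns the commanded pose from where the row before left it, along the tool's axes as they then stand; what a row does not reach is not made up. Full scale, the value 1, is 2 cm for a shift and 45 degrees for a turn. A row lasts 1/8 s, in which the tool goes at most 62.5 mm and 10.7 degrees, less where a joint would pass 70% of its speed; a pose out of reach is approached as far as the arm can. A call with a number of a shift or a turn outside -1 to 1 is refused whole. A call with a gripper value outside its range is refused whole. "jaw" is the opening, from 0 (shut) to 1 (fully open), set as the call begins (left out, the last holds). The fingers move at their own pace and stop on an object; "force" is the grip in N (left out, the last holds). Time passes only in rows, so rows that do not move let the fingers close, or fill a call up. It gives the time, the measured TCP pose, the force, the opening and the grip force at its end, in the units of the state.
- ctrl.read_state(): the state, without advancing time (a new reading comes with each control period).
- get_image(name): name is "scene" or "top" or "wrist"; returns a dict with "color" (420x560x3 uint8, blue, green, red), "fx", "fy", "cx", "cy" (pixels), "view" (4x4, takes a point from world to camera coordinates); the wrist camera has in their place "T_tool_cam" (4x4, takes a point from camera to tool coordinates, whose origin is the TCP and whose axes are the flange's). Camera axes: x right, y up, looking along -z (the intrinsics and any distortion apply to the point x, -y, -z); pixel columns grow to the right and rows downward; lengths in m; the calibration is good to about 2 mm. A picture is of the moment at which its call begins: read the wrist's pose just before it. There is no depth.
- workorder.job_done(): hands the job in; it is judged then, once.
The state is a dict: "time_s": time; "joint_pos": joint angles; "joint_velocities": joint speeds; "effort": joint torques, N m; "tool_pos": TCP position; "eef_rot": TCP orientation; "force": force on the tool from outside, world axes, zero at the start; "ft_torque": the same for the moment, N m; "finger_gap": opening from 0.0 (shut) to 1.0 (fully open); "grasp_force": force on a finger pad.
Only numpy, scipy, OpenCV 4.12 (cv2) and the standard library are available. Lean on these libraries where they do the work, as an engineer would, in place of code of your own. Each camera call takes 0.05 s, during which the arm holds its last target. There are 200 camera calls.

### The job

Three of the black housings have a brass plunger standing up from the top: with the fingertips, lightly press each plunger more than halfway down into its housing, the tallest housing first, then the middle-sized one, then the shortest, and last tap the button on the grey counter box to book them. Only press: do not lift, tip or shove the housings, do not press hard, and leave everything else on the bench where it is.

Things in the scene. Friction and masses are not known exactly. Their poses are not given: they have to be found in the camera images.
- housing_tall: the tallest of the three fitted housings: a loose, upright, black plastic round post, 85 mm high to its rim, 42 mm across (56 mm at its foot), 0.15 to 0.3 kg, with a round brass plunger on top. Origin: centre of its underside; z up.
- tall_top (a point): centre of the top face of the tallest housing's brass plunger, a flat disc 22 mm across on a 12 mm stem. It starts 13 to 16 mm above the rim (98 to 101 mm above the bench) and sinks as it is pressed; 87 mm above the bench at its stop.
- plunger_tall (a joint): travel of that plunger in m: 0 fully up, 0.014 at its hard stop, grows as it is pressed down; starts at 0 to 0.003. No spring: about 3 N of friction (up to 4 N when pressed at 0.1 m/s), and it stays where it is left. It counts as down above 0.006 and need not reach the stop; ramming the stop jolts it hard.
- housing_middle: the middle-sized of the three fitted housings: a loose, upright, black plastic round post, 62 mm high to its rim, 42 mm across (56 mm at its foot), 0.15 to 0.3 kg, with a round brass plunger on top. Origin: centre of its underside; z up.
- middle_top (a point): centre of the top face of the middle-sized housing's brass plunger, a flat disc 22 mm across on a 12 mm stem. It starts 13 to 16 mm above the rim (75 to 78 mm above the bench) and sinks as it is pressed; 64 mm above the bench at its stop.
- plunger_middle (a joint): travel of that plunger in m: 0 fully up, 0.014 at its hard stop, grows as it is pressed down; starts at 0 to 0.003. No spring: about 3 N of friction (up to 4 N when pressed at 0.1 m/s), and it stays where it is left. It counts as down above 0.006 and need not reach the stop; ramming the stop jolts it hard.
- housing_short: the shortest of the three fitted housings: a loose, upright, black plastic round post, 40 mm high to its rim, 42 mm across (56 mm at its foot), 0.15 to 0.3 kg, with a round brass plunger on top. Origin: centre of its underside; z up.
- short_top (a point): centre of the top face of the shortest housing's brass plunger, a flat disc 22 mm across on a 12 mm stem. It starts 13 to 16 mm above the rim (53 to 56 mm above the bench) and sinks as it is pressed; 42 mm above the bench at its stop.
- plunger_short (a joint): travel of that plunger in m: 0 fully up, 0.014 at its hard stop, grows as it is pressed down; starts at 0 to 0.003. No spring: about 3 N of friction (up to 4 N when pressed at 0.1 m/s), and it stays where it is left. It counts as down above 0.006 and need not reach the stop; ramming the stop jolts it hard.
- counter: grey counter box, 110 mm (x) by 120 mm (y) by 50 mm high, fixed to the bench to one side of the housings, with a dark display strip and one round button. Origin: centre of its underside. The button lies 25 mm from its centre on its -x side (nearer the robot), the display on its +x side.
- tally_top (a point): centre of the top of the counter's round bare-metal button (32 mm across, in a black collar), 76 mm above the bench when up; pressed straight down.
- tally (a joint): travel of the button in m: 0 up, 0.010 at its hard stop; a spring brings it back up; about 5 N holds it fully down. A tap counts above 0.004 and need not reach the stop.
- empty_a: bystander: open black housing without a plunger, 50 mm high, 56 mm across its foot, loose. Origin: on its underside.
- empty_b: bystander: open black housing without a plunger, 62 mm high, 56 mm across its foot, loose. Origin: on its underside.
- solder_spool: bystander: bare metal spool standing on end, 54 mm across, 40 mm high, loose. Origin: on its underside.
- screwdriver: bystander: screwdriver lying on the bench, 170 mm long, loose. Origin: on its underside.
- phone: bystander: black phone lying flat, 72 by 148 by 9 mm, loose. Origin: on its underside.
- flux_jar: bystander: small jar, 50 mm across, 50 mm high, loose. Origin: on its underside.
- parts_bin: bystander: fixed blue open bin, 110 by 120 mm, 45 mm high, on the side of the housings away from the counter. Origin: centre of its underside.

How it is judged:
On the way, in this order (a step that is already met when the one before it is completed fails the run):
1. the tallest housing's plunger is pressed down (value of joint plunger_tall above 0.006 m), for 0.05 s.
2. the middle-sized housing's plunger is pressed down (value of joint plunger_middle above 0.006 m), for 0.05 s.
3. the shortest housing's plunger is pressed down (value of joint plunger_short above 0.006 m), for 0.05 s.
4. the counter's button is tapped (value of joint tally above 0.004 m), for 0.02 s.
At the end, for the whole second after the job is handed in: All three plungers are more than 6 mm down, the counter's button is back up (within 1 mm), the three housings stand upright at rest on the bench within 20 mm of where they began, and the loose bystanders are within 20 mm of where they began (value of joint each of plunger_tall, plunger_middle, plunger_short above 0.006 m and value of joint tally below 0.001 m and distance of each of housing_tall, housing_middle, housing_short, empty_a, empty_b, solder_spool, screwdriver, phone, flux_jar from where it was at the start of the episode below 0.02 m and height (world z) of each of housing_tall, housing_middle, housing_short below 0.005 m and angle between each of housing_tall, housing_middle, housing_short's own z axis and vertical below 0.08 rad and linear speed of each of housing_tall, housing_middle, housing_short below 0.02 m/s); the robot touches nothing.
It fails at once if a plunger is pressed before its turn ((value of joint plunger_middle above 0.0045 m and value of joint plunger_tall below 0.006 m) or (value of joint plunger_short above 0.0045 m and value of joint plunger_middle below 0.006 m)).
It fails at once if the button is pressed before all three plungers are down (value of joint tally above 0.002 m and value of joint any of plunger_tall, plunger_middle, plunger_short below 0.006 m).
It fails at once if a fitted housing is lifted (more than 8 mm), tipped or shoved more than 20 mm (height (world z) of any of housing_tall, housing_middle, housing_short above 0.008 m or angle between any of housing_tall, housing_middle, housing_short's own z axis and vertical above 0.25 rad or distance of any of housing_tall, housing_middle, housing_short from where it was at the start of the episode above 0.02 m).
It fails at once if a housing or the counter is pressed harder than 30 N (contact force between the fingers and housing_tall above 30 N or contact force between the fingers and housing_middle above 30 N or contact force between the fingers and housing_short above 30 N or contact force between the fingers and counter above 30 N).
It fails at once if a bystander is moved more than 20 mm (distance of any of empty_a, empty_b, solder_spool, screwdriver, phone, flux_jar from where it was at the start of the episode above 0.02 m).
It also fails if it takes over 48 s, if anything falls off the work surface, if the arm or the gripper's body presses on something with over 40 N, if the wrist force passes 120 N, or if a joint passes its speed limit or range.

## Working session

There is one attempt and no reset: what is moved stays moved. The work goes in short steps, Python scripts to look and compute and a tool call to move; the robot and the scene stay as the last step left them, time stands still between calls to the robot, and variables do not carry over. Pictures are saved under pics/ and viewed, at most 10 in all, crops included, and the job is handed in when it is done.

Besides the shell and the picture viewer there is one more tool, called after "Emit:" as a command line: name --argument value ..., lists and objects as JSON in quotes. step_arm: Moves the arm, as the interface text tells. Its arguments: {"type":"object","properties":{"moves":{"type":"array"},"jaw":{"type":"number"},"force":{"type":"number"}},"required":["moves"]}

```bash
mkdir -p pics; ls; python3 - <<'E'
from plant import ctrl,get_image
import cv2,numpy as np
s=ctrl.read_state();print(s['time_s'],s['tool_pos'],np.round(s['eef_rot'],3),s['force'],s['finger_gap'])
for n in('top','scene'):
    d=get_image(n);cv2.imwrite(f'pics/{n}0.png',d['color']);print({k:(np.round(v,4).tolist() if k!='color' else v.shape) for k,v in d.items()})
E
```

```text
pics
0.0 [0.1706864  0.60101808 0.2307368 ] [[-0.962  0.273 -0.   ]
 [ 0.273  0.962 -0.001]
 [ 0.    -0.001 -1.   ]] [ 0.30134291  0.1369301  -0.57841755] 1.0010867717133602
{'color': (420, 560, 3), 'fx': 492.83, 'fy': 492.83, 'cx': 279.6752, 'cy': 208.1444, 'view': [[-0.0057, -1.0, 0.0056, -0.016], [0.9958, -0.0051, 0.0918, -0.6119], [-0.0918, 0.0061, 0.9958, -1.1189], [0.0, 0.0, 0.0, 1.0]]}
{'color': (420, 560, 3), 'fx': 544.0505, 'fy': 544.0505, 'cx': 280.3548, 'cy': 207.9808, 'view': [[0.8203, 0.5719, 0.0032, -0.4842], [-0.3548, 0.5045, 0.7872, 0.1479], [0.4486, -0.6468, 0.6167, -1.5104], [0.0, 0.0, 0.0, 1.0]]}
```

View pics/top0.png

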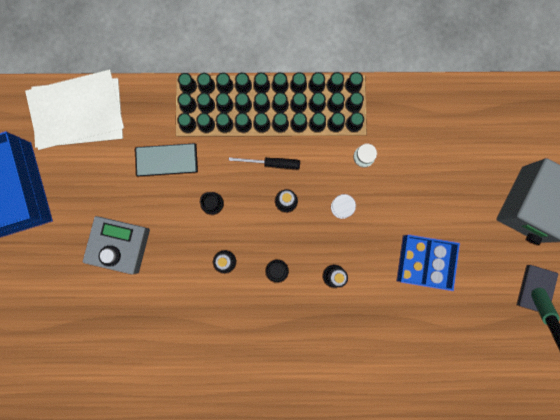

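View pics/scene0.png

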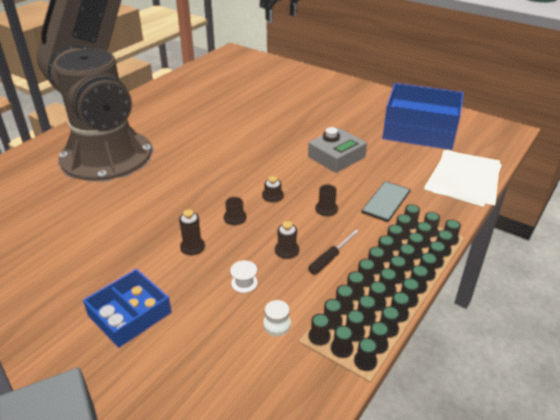

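Top view: plungers at about (223,262) for the short, (287,199) for the middle and (338,278) for the tall. The button is at about (108,256). The scene view confirms which is which. I'll enlarge to measure.

```bash
python3 - <<'E'
import cv2,numpy as np
t=cv2.imread('pics/top0.png');s=cv2.imread('pics/scene0.png')
C=[(t,223,262),(t,287,199),(t,338,278),(t,108,256),(s,273,184),(s,287,230),(s,190,218),(s,332,135)]
ims=[cv2.resize(i[y-20:y+20,x-20:x+20],None,fx=5,fy=5,interpolation=cv2.INTER_CUBIC) for i,x,y in C]
cv2.imwrite('pics/crops.png',np.vstack([np.hstack(ims[:4]),np.hstack(ims[4:])]))
for i,x,y in C:
    p=i[y-20:y+20,x-20:x+20];h=cv2.cvtColor(p,cv2.COLOR_BGR2HSV)
    m=cv2.inRange(h,(15,110,140),(35,255,255))
    n,l,st,c=cv2.connectedComponentsWithStats(m)
    for k in range(1,n):
        if st[k,4]>15:print((x,y),np.round(c[k]+[x-20,y-20],2),st[k])
E
```

```text
(223, 262) [221.93 261.53] [15 16  9  8 59]
(287, 199) [286.5  197.14] [16 14  8  9 58]
(338, 278) [338.83 277.82] [17 16  9  9 66]
(273, 184) [272.59 178.18] [15 11 10  8 51]
(287, 230) [286.94 223.95] [15 11 11  8 63]
(190, 218) [187.84 212.44] [12 11 12  9 70]
```

View pics/crops.png

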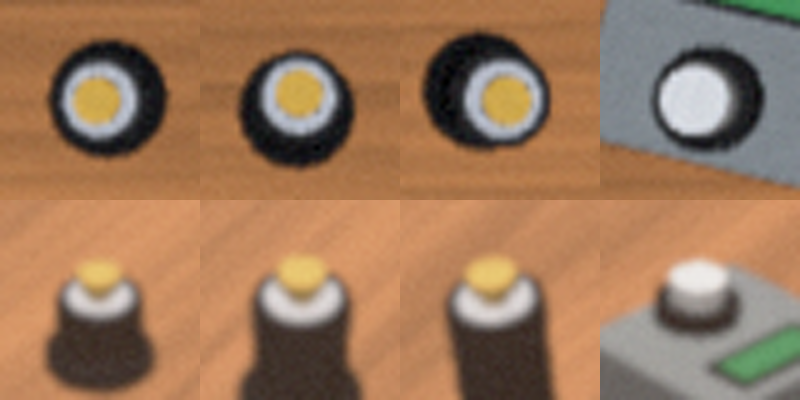

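```bash
cat > h.py <<'E'
import numpy as np
K={'top':(492.83,279.6752,208.1444),'scene':(544.0505,280.3548,207.9808)}
V={'top':np.array([[-0.0057,-1.0,0.0056,-0.016],[0.9958,-0.0051,0.0918,-0.6119],[-0.0918,0.0061,0.9958,-1.1189]]),
'scene':np.array([[0.8203,0.5719,0.0032,-0.4842],[-0.3548,0.5045,0.7872,0.1479],[0.4486,-0.6468,0.6167,-1.5104]])}
def rows(n,u,v):
    f,cx,cy=K[n];W=V[n];a=(u-cx)/f;b=-(v-cy)/f
    M=np.array([W[0]+a*W[2],W[1]+b*W[2]]);return M[:,:3],-M[:,3]
def atz(n,u,v,z):
    A,b=rows(n,u,v);return np.linalg.solve(A[:,:2],b-A[:,2]*z)
def tri(p,q):
    A,b=rows('top',*p);C,d=rows('scene',*q);return np.linalg.lstsq(np.vstack([A,C]),np.r_[b,d],rcond=None)[0]
E
python3 - <<'E'
from h import *
np.set_printoptions(precision=4,suppress=True)
for n,p,q,z in[('short',(221.93,261.53),(272.6,177.5),.0545),('mid',(286.5,197.14),(286.94,223.2),.0765),('tall',(338.83,277.82),(187.84,211.7),.0995),('btn',(106.4,255.6),(331.2,129),.076)]:
    print(n,atz('top',*p,z),atz('scene',*q,z),tri(p,q))
E
```

```text
short [0.4894 0.1114] [0.4882 0.1129] [0.4894 0.1113 0.0559]
mid [ 0.6319 -0.0344] [ 0.6304 -0.0334] [ 0.6315 -0.0346  0.0779]
tall [ 0.4537 -0.1455] [ 0.4527 -0.1457] [ 0.4534 -0.1458  0.0999]
btn [0.5042 0.3638] [0.5027 0.3662] [0.5043 0.3632 0.0779]
```

Emit:
step_arm --moves '[[[-1,-1,0],0],[[-1,-1,0],0],[[-1,-1,0],0],[[-1,-1,0],0],[[-1,-1,0],0],[[-1,-1,0],0],[[-1,-1,0],0],[[-1,-1,0],0]]' --jaw 0 --force 20

```text
time_s: 1.1
tool_pos: [0.2812, 0.4027, 0.2311]
eef_rot: [[-0.962, 0.273, -0.0], [0.273, 0.962, -0.0], [0.0, -0.0, -1.0]]
force: [0.8, -0.6, -0.5]
finger_gap: -0.001
grasp_force: 0.0
```

Emit:
step_arm --moves '[[[-1,-1,0],0],[[-1,-1,0],0],[[-1,-1,0],0],[[-1,-1,0],0],[[-1,-1,0],0],[[-1,-1,0],0],[[-1,-1,0],0],[[-1,-1,0],0]]'

```text
time_s: 2.1
tool_pos: [0.3914, 0.2051, 0.2312]
eef_rot: [[-0.962, 0.273, -0.0], [0.273, 0.962, 0.0], [0.0, -0.0, -1.0]]
force: [-0.5, 0.8, -0.0]
finger_gap: 0.003
grasp_force: 0.0
```

Emit:
step_arm --moves '[[[-1,-1,0],0],[[-1,-1,0],0],[[-1,-1,0],0],[[-1,-1,0],0],[[-1,-1,0],0],[[-1,-1,0],0],[[-1,-1,0],0],[[0,0,0],0]]'

```text
time_s: 3.1
tool_pos: [0.488, 0.0319, 0.2309]
eef_rot: [[-0.961, 0.275, -0.0], [0.275, 0.961, 0.0], [0.0, -0.0, -1.0]]
force: [-1.1, 0.1, -0.4]
finger_gap: 0.002
grasp_force: 0.0
```

Emit:
step_arm --moves '[[[-0.1,-1,0.4],0],[[-0.1,-1,0.6],0],[[-0.1,-1,0.6],0],[[-0.1,-1,0.6],0],[[-0.1,-1,0.6],0],[[-0.1,-1,0.6],0],[[-0.1,-1,0.6],0],[[-0.05,-1,0.6],0]]'

```text
time_s: 4.1
tool_pos: [0.4579, -0.1248, 0.1389]
eef_rot: [[-0.962, 0.273, -0.0], [0.273, 0.962, 0.0], [0.0, 0.0, -1.0]]
force: [1.4, -0.6, 0.4]
finger_gap: -0.003
grasp_force: 0.0
```

Emit:
step_arm --moves '[[[0,-0.5,0],0],[[0,-0.5,0],0],[[0,0,0],0],[[0,0,0],0],[[0,0,0],0],[[0,0,0],0],[[0,0,0],0],[[0,0,0],0]]'

```text
time_s: 5.1
tool_pos: [0.4528, -0.1441, 0.1393]
eef_rot: [[-0.962, 0.273, -0.0], [0.273, 0.962, 0.0], [0.0, 0.0, -1.0]]
force: [-0.5, -0.2, 0.4]
finger_gap: -0.003
grasp_force: 0.0
```

```bash
python3 - <<'E'
from plant import ctrl,get_image
import cv2,numpy as np
s=ctrl.read_state();print(s['time_s'],s['tool_pos'],s['force'])
a=get_image('wrist')['color'];b=get_image('scene')['color'];c=get_image('top')['color']
z=lambda i,x,y:cv2.resize(i[y-40:y+40,x-40:x+40],(400,400),interpolation=cv2.INTER_CUBIC)
cv2.imwrite('pics/tall1.png',np.hstack([z(b,190,205),z(c,338,278)]));cv2.imwrite('pics/wr1.png',a)
E
```

```text
5.1 [ 0.45281354 -0.14414655  0.13925599] [-0.46902104 -0.22250092  0.41461469]
```

View pics/tall1.png

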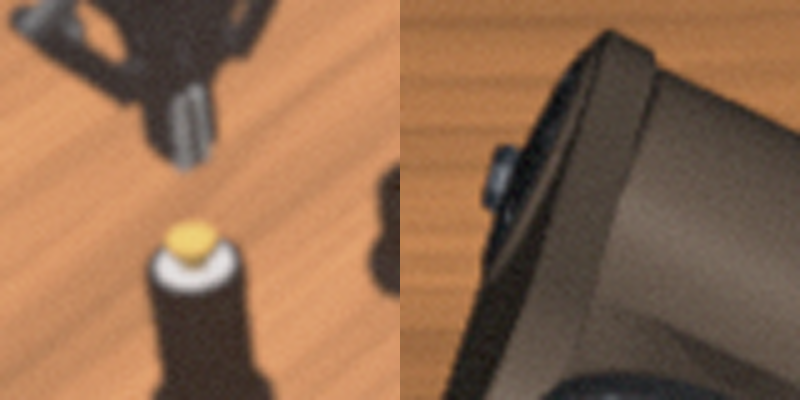

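View pics/wr1.png

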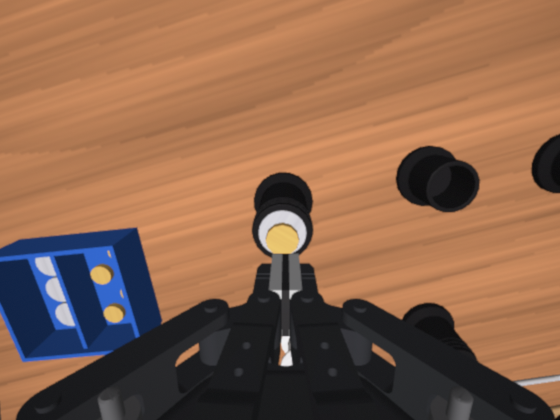

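The shut fingertips stand over the tall plunger: wrist view shows the disc at (283,239) against the tip at column 287, and the scene view agrees. I'll press to about z = 0.091.

Emit:
step_arm --moves '[[[0,-0.05,0.5],0],[[0,0,0.5],0],[[0,0,0.5],0],[[0,0,0.25],0],[[0,0,0.25],0],[[0,0,0.2],0],[[0,0,0.2],0],[[0,0,0],0]]'

```text
time_s: 6.25
tool_pos: [0.4525, -0.1452, 0.0911]
eef_rot: [[-0.962, 0.273, -0.0], [0.273, 0.962, 0.0], [0.0, 0.0, -1.0]]
force: [0.5, -0.8, -1.3]
finger_gap: -0.001
grasp_force: 0.0
```

Emit:
step_arm --moves '[[[0,0,-0.3],0],[[0,0,-0.7],0],[[0,0,-1],0],[[0,0,-0.5],0],[[0,0,0],0],[[0,0,0],0],[[0,0,0],0],[[0,0,0],0]]'

```text
time_s: 7.25
tool_pos: [0.4524, -0.1451, 0.1409]
eef_rot: [[-0.962, 0.273, -0.001], [0.273, 0.962, 0.0], [0.001, 0.0, -1.0]]
force: [-0.1, -0.0, 0.2]
finger_gap: -0.004
grasp_force: 0.0
```

```bash
python3 - <<'E'
from plant import ctrl,get_image
import cv2,numpy as np
s=ctrl.read_state();print(s['time_s'],s['tool_pos'],s['force'])
b=get_image('scene')['color'];a=cv2.imread('pics/scene0.png')
z=lambda i,x,y:cv2.resize(i[y-40:y+40,x-40:x+40],(400,400),interpolation=cv2.INTER_CUBIC)
cv2.imwrite('pics/tall2.png',np.hstack([z(b,190,225),z(a,190,225)]))
E
```

```text
7.25 [ 0.45242419 -0.14512557  0.14089659] [-0.06037415 -0.00574331  0.15520713]
```

View pics/tall2.png

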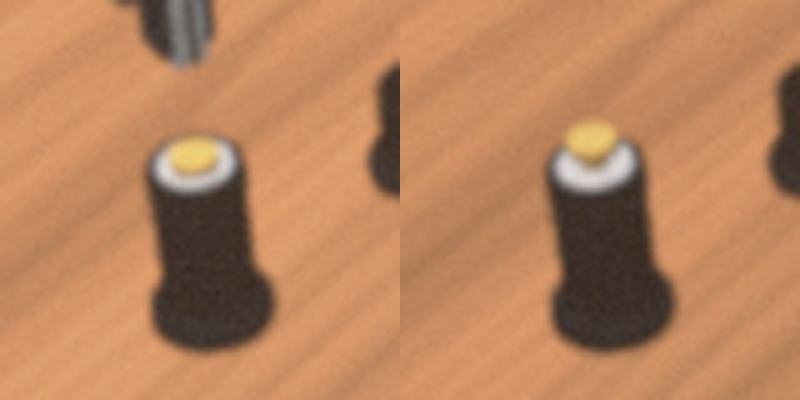

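The tall plunger is nearly flush, close to 10 mm down, and the housing hasn't moved. On to the middle one.

Emit:
step_arm --moves '[[[-0.88,0.97,0],0],[[-0.88,0.97,0],0],[[-0.88,0.97,0],0],[[-0.88,0.97,0],0],[[-0.88,0.97,0],0],[[-0.88,0.97,0.4],0],[[-0.88,0.97,0.4],0],[[-0.88,0.97,0.4],0]]'

```text
time_s: 8.3
tool_pos: [0.631, -0.0338, 0.1167]
eef_rot: [[-0.962, 0.273, -0.0], [0.273, 0.962, 0.0], [0.0, 0.0, -1.0]]
force: [-0.5, -0.1, -0.0]
finger_gap: -0.002
grasp_force: 0.0
```

Emit:
step_arm --moves '[[[0,0,0],0],[[0,0,0],0],[[0,0,0],0],[[0,0,0],0],[[0,0,0],0],[[0,0,0],0],[[0,0,0],0],[[0,0,0],0]]'

```text
time_s: 9.3
tool_pos: [0.6304, -0.0343, 0.1173]
eef_rot: [[-0.962, 0.273, 0.0], [0.273, 0.962, 0.0], [0.0, 0.0, -1.0]]
force: [-0.0, 0.6, 0.2]
finger_gap: 0.0
grasp_force: 0.0
```

Emit:
step_arm --moves '[[[-0.05,0,0.5],0],[[0,0,0.5],0],[[0,0,0.5],0],[[0,0,0.25],0],[[0,0,0.25],0],[[0,0,0.25],0],[[0,0,0.2],0],[[0,0,0],0]]'

```text
time_s: 10.3
tool_pos: [0.6313, -0.0346, 0.068]
eef_rot: [[-0.962, 0.273, -0.0], [0.273, 0.962, 0.0], [0.0, 0.0, -1.0]]
force: [0.0, 0.4, 0.2]
finger_gap: -0.0
grasp_force: 0.0
```

Emit:
step_arm --moves '[[[0,0,-0.3],0],[[0,0,-0.7],0],[[0,0,-1],0],[[0,0,-0.5],0],[[0,0,0],0],[[0,0,0],0],[[0,0,0],0],[[0,0,0],0]]'

```text
time_s: 11.3
tool_pos: [0.6312, -0.0346, 0.1178]
eef_rot: [[-0.962, 0.273, -0.001], [0.273, 0.962, 0.0], [0.001, -0.0, -1.0]]
force: [0.1, -1.5, -0.7]
finger_gap: 0.002
grasp_force: 0.0
```

```bash
python3 - <<'E'
from plant import ctrl,get_image
import cv2,numpy as np
s=ctrl.read_state();print(s['time_s'],s['tool_pos'],s['force'])
b=get_image('scene')['color'];a=cv2.imread('pics/scene0.png')
z=lambda i,x,y:cv2.resize(i[y-40:y+40,x-40:x+40],(400,400),interpolation=cv2.INTER_CUBIC)
cv2.imwrite('pics/mid2.png',np.hstack([z(b,287,230),z(a,287,230)]))
E
```

```text
11.3 [ 0.6312031  -0.03459993  0.11781722] [ 0.13124158 -1.45559282 -0.66955403]
```

View pics/mid2.png

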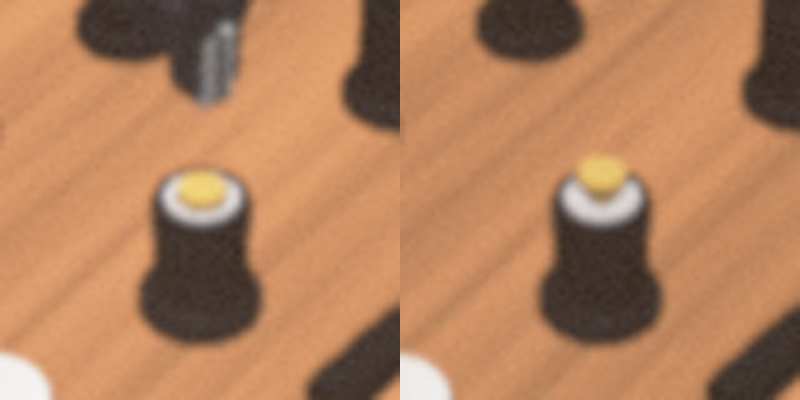

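The middle plunger is down too, with its housing in place. Next is the short one.

Emit:
step_arm --moves '[[[1,0.6,0],0],[[1,0.6,0],0],[[1,0.6,0],0],[[1,0.6,0],0],[[1,0.6,0],0],[[1,0.6,0],0],[[1,0.6,0],0],[[1,0.6,0],0]]'

```text
time_s: 12.35
tool_pos: [0.5026, 0.1025, 0.1183]
eef_rot: [[-0.962, 0.273, 0.0], [0.273, 0.962, 0.0], [-0.0, 0.0, -1.0]]
force: [-0.3, -0.1, 0.1]
finger_gap: 0.002
grasp_force: 0.0
```

Emit:
step_arm --moves '[[[0.5,0.2,0.3],0],[[0.34,0.11,0.4],0],[[0,0,0.4],0],[[0,0,0],0],[[0,0,0],0],[[0,0,0],0],[[0,0,0],0],[[0,0,0],0]]'

```text
time_s: 13.35
tool_pos: [0.4893, 0.112, 0.0964]
eef_rot: [[-0.962, 0.273, 0.0], [0.273, 0.962, 0.0], [-0.0, 0.0, -1.0]]
force: [-0.3, 0.3, -1.1]
finger_gap: 0.006
grasp_force: 0.0
```

.0964 → .046 is 50.4 mm, or 2.5 units.

Emit:
step_arm --moves '[[[0,0,0.5],0],[[0,0,0.5],0],[[0,0,0.5],0],[[0,0,0.25],0],[[0,0,0.25],0],[[0,0,0.25],0],[[0,0,0.25],0],[[0,0,0],0]]'

```text
time_s: 14.35
tool_pos: [0.4892, 0.112, 0.046]
eef_rot: [[-0.962, 0.273, -0.0], [0.273, 0.962, 0.0], [0.0, 0.0, -1.0]]
force: [-0.1, 0.2, -0.2]
finger_gap: -0.003
grasp_force: 0.0
```

Emit:
step_arm --moves '[[[0,0,-0.3],0],[[0,0,-0.7],0],[[0,0,-1],0],[[0,0,-1],0],[[0,0,-0.5],0],[[0,0,0],0],[[0,0,0],0],[[0,0,0],0]]'

```text
time_s: 15.35
tool_pos: [0.489, 0.112, 0.1157]
eef_rot: [[-0.962, 0.273, -0.001], [0.273, 0.962, -0.0], [0.001, -0.0, -1.0]]
force: [0.1, 0.1, 0.4]
finger_gap: -0.001
grasp_force: 0.0
```

```bash
python3 - <<'E'
from plant import ctrl,get_image
import cv2,numpy as np
s=ctrl.read_state();print(s['time_s'],s['tool_pos'],s['force'])
b=get_image('scene')['color'];a=cv2.imread('pics/scene0.png')
z=lambda i,x,y:cv2.resize(i[y-40:y+40,x-40:x+40],(400,400),interpolation=cv2.INTER_CUBIC)
cv2.imwrite('pics/short2.png',np.hstack([z(b,273,190),z(a,273,190)]))
E
```

```text
15.35 [0.4889613  0.11196756 0.11572831] [0.06756111 0.11249098 0.3501504 ]
```

View pics/short2.png

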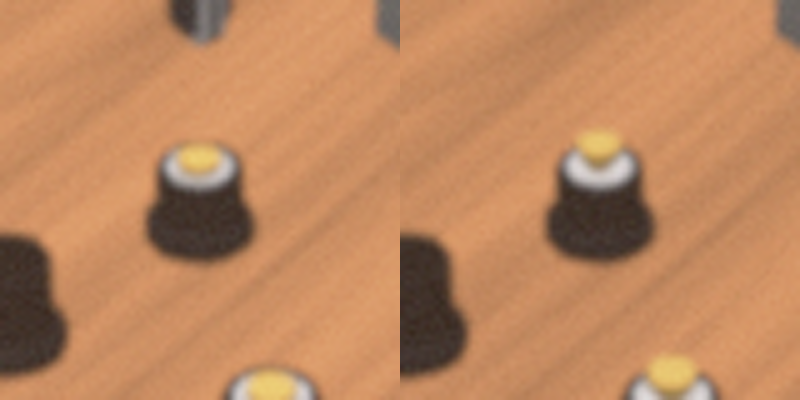

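The short plunger is down and the housing hasn't moved. Next, the counter button.

Emit:
step_arm --moves '[[[0.22,1,0],0],[[0.22,1,0],0],[[0.22,1,0],0],[[0.22,1,0],0],[[0.22,1,0],0],[[0.22,1,0],0],[[0.22,1,0],0],[[0.22,1,0],0]]'

```text
time_s: 16.4
tool_pos: [0.4991, 0.2769, 0.1163]
eef_rot: [[-0.962, 0.273, -0.0], [0.273, 0.962, 0.0], [0.0, 0.0, -1.0]]
force: [0.1, -0.3, -0.4]
finger_gap: -0.004
grasp_force: 0.0
```

Emit:
step_arm --moves '[[[0.22,1,0],0],[[0.22,1,0],0],[[0.22,1,0],0],[[0.22,0.9,0],0],[[0.1,0.45,0],0],[[0,0,0],0],[[0,0,0],0],[[0,0,0],0]]'

```text
time_s: 17.4
tool_pos: [0.5041, 0.3641, 0.1164]
eef_rot: [[-0.962, 0.274, -0.0], [0.274, 0.962, 0.0], [0.0, 0.0, -1.0]]
force: [-0.1, 0.4, 0.3]
finger_gap: -0.002
grasp_force: 0.0
```

Emit:
step_arm --moves '[[[0,0,0.5],0],[[0,0,0.5],0],[[0,0,0.5],0],[[0,0,0.25],0],[[0,0,0.25],0],[[0,0,0.2],0],[[0,0,0.17],0],[[0,0,0],0]]'

```text
time_s: 18.4
tool_pos: [0.504, 0.3646, 0.069]
eef_rot: [[-0.962, 0.273, 0.0], [0.273, 0.962, 0.0], [-0.0, 0.0, -1.0]]
force: [-0.5, -0.6, 4.0]
finger_gap: -0.003
grasp_force: 1.9
```

The 4 N spring force is felt, so the button is about 7 mm down. I'll lift clear.

Emit:
step_arm --moves '[[[0,0,-0.3],0],[[0,0,-0.7],0],[[0,0,-1],0],[[0,0,-1],0],[[0,0,-1],0],[[0,0,-0.5],0],[[0,0,0],0],[[0,0,0],0]]'

```text
time_s: 19.4
tool_pos: [0.5037, 0.3644, 0.1583]
eef_rot: [[-0.962, 0.273, -0.001], [0.273, 0.962, -0.0], [0.001, -0.001, -1.0]]
force: [-0.9, 0.9, 0.0]
finger_gap: 0.0
grasp_force: 0.0
```

```bash
python3 - <<'E'
from plant import ctrl,get_image,workorder
import cv2
s=ctrl.read_state();print(s['tool_pos'],s['force'])
cv2.imwrite('pics/end.png',get_image('scene')['color'])
E
```

```text
[0.50374752 0.36441158 0.15833853] [-0.88566069  0.85094445  0.01771467]
```

View pics/end.png

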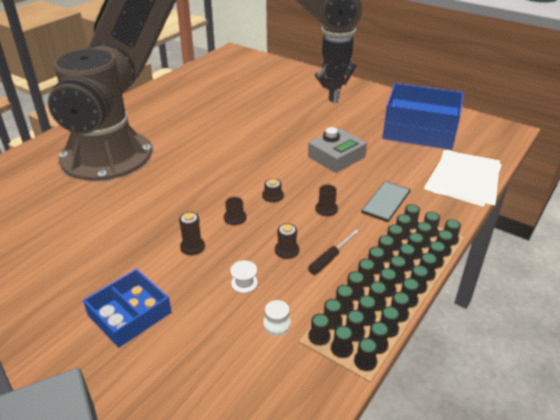

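The final view shows all three plungers down at (190,218), (287,229) and (273,184). The button is up again at (332,132), nothing else has moved and the arm is clear.

```bash
python3 -c "
from plant import workorder
print(workorder.job_done())"
```

```text
the job is handed in; nothing more can be done
None
```

I pressed the tall, middle and short plungers in that order, each about 10 mm down, then tapped the counter button about 7 mm and handed the job in after about 19 s; the final picture showed nothing else moved, but the hand-in returned no verdict.

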